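Tap down three paint lids in order

ROBOT

A 6-joint arm with a two-finger parallel gripper is mounted at the origin on the work surface. World frame = base frame: x ahead of the robot, y to its left, z up, the work surface at z = 0. Lengths are in m, angles in degrees, forces in N, time in s.
With the tool pointing down it reaches from about 0.375 to 0.75 m from the base axis. Payload 9 kg.
Tool frame: the origin (TCP) lies where the fingers leave the gripper's body, on its centre line; the fingertips stand 73 mm ahead of it and the grasp point (between the pads) lies 54 mm ahead of it (robot.tip_reach is the distance from the TCP to the fingertips, in m); z points along the fingers, y is the direction in which the jaws open and shut (so a half turn about z gives the same grasp; the last joint's range is limited). The gripper opens to 85 mm and grips with 20 to 120 N. Pads are 22 mm wide; open, the fingers measure 114 mm over their backs; the gripper's body (76 mm by 85 mm) begins 54 mm behind the grasp point. The pads swing forward as they close: fully open they stand 13 mm farther back than shut.
Start: joints at [-82.603, 5.964, 5.575, 89.605, 0, 77.527], TCP at [0.204, -0.564, 0.304] pointing down, gripper open.
Joint ranges: [-171.21, 171.21], [-48.23, 106.86], [-62.78, 66.21], [-105.2, 120.99], [-86.42, 89.51], [-180, 180]. Speed limits (degrees/s): [127.2, 127.2, 147.25, 180, 180, 180].

INTERFACE

Orientations are given as [roll, pitch, yaw] about the fixed x, y, z axes, in that order (R = Rz(yaw) Ry(pitch) Rx(roll)).
In Python, from plant import robot gives the robot as it stands. Calls block until the motion is done:
- robot.move_pose(position, orientation): joint-space move of the TCP to a pose.
- robot.line_to(position, vel=0.15, rotation=None, guard=None): straight line of the TCP; rotation=None keeps the orientation; vel is the mean speed in m/s. With guard (N) it stops when the force on the tool has changed by that much, and returns True; else False.
- robot.goto_joints(angles): joint-space move.
- robot.set_gripper(opening): finger opening in m; the grip force is fixed at half the most; returns when the fingers have stopped.
- robot.pause(seconds).
- robot.ik(position, orientation): joint angles nearest the present ones, or None.
- robot.observe(): the state.
- robot.grab_frame(name): name is "scene" or "top" or "wrist"; returns the picture (480x640x3 uint8, blue, green, red); there is no depth.
- robot.get_calibration(name): a dict with "vertical_fov" (degrees; the focal length in pixels is half the picture's height over the tangent of half this angle, whatever the lens; pixels are square), "cx", "cy" (the principal point, pixels), "rvec" (rotation vector, rad) and "tvec" (3), from world to camera coordinates, as OpenCV has them. Camera axes: x right, y down, z forward; pixel columns grow to the right and rows downward; lengths in m; the calibration is good to about 2 mm. A picture is of the moment at which its call begins: read the wrist's pose just before it. get_calibration takes no time and is no camera call; for the wrist camera it gives the pose at the moment of the call.
A pose or a line that the arm cannot do raises robot.IKError and nothing moves.
- robot.job_done(): hands the job in, once; it reports no verdict.
The state is a dict: "time": time; "q": joint angles; "qvel": joint speeds; "joint_torque": joint torques, N m; "tool_pos": TCP position; "tcp_rot": TCP orientation; "ft_force": force on the tool from outside, world axes, zero at the start; "torque": the same for the moment, N m; "gripper_width": finger opening in m.
Only numpy, scipy, OpenCV 4.12 (cv2) and the standard library are available. Lean on these libraries where they do the work, as an engineer would, in place of code of your own. Each camera call takes 0.05 s, during which the arm holds its last target.

TASK

Three paint containers on the bench have lids standing proud: tap or press each lid down lightly with the fingertips until it is fully home, first the wide squat tin, then the tall narrow tin, last the small pot. Only push down gently: do not lift, tip or shove any container along, and leave the tin that is already shut, the tape and the brush where they are.

Things in the scene. Friction and masses are not known exactly. Their poses are not given: they have to be found in the camera images.
- squat_tin: The wide squat tin (widest; lid 120 mm across, tin 116 mm across with a thin wire bail against one side): round steel paint container with a plain pale paper label and a black sealing band round its neck, which shows as a dark stripe under the lid while the lid is proud, standing loose on the bench, about 0.5 to 1 kg. 70 mm high when shut. Origin: centre of its underside, z up.
- squat_top (a point): Centre of the top face of the wide squat tin's flat white lid; moves with the lid. 70 mm above the bench when the lid is home, up to 84 mm before.
- squat_lid (a joint): How far this lid has been pushed down, in m: 0 = 14 mm proud, 0.014 = fully home against the bead round the tin. It starts between 0 and 0.003, slides straight down against a steady resistance of about 3 N, stays where it is left, and meets a springy stop when home (a gasket that gives about 1 mm per 2.5 N and comes back). A push anywhere near its middle will do.
- tall_tin: The tall narrow tin (tallest; lid 66 mm across, tin 62 mm across): round steel paint container with a plain pale paper label and a black sealing band round its neck, which shows as a dark stripe under the lid while the lid is proud, standing loose on the bench, about 0.3 to 0.6 kg. 120 mm high when shut. Origin: centre of its underside, z up.
- tall_top (a point): Centre of the top face of the tall narrow tin's flat white lid; moves with the lid. 120 mm above the bench when the lid is home, up to 134 mm before.
- tall_lid (a joint): How far this lid has been pushed down, in m: 0 = 14 mm proud, 0.014 = fully home against the bead round the tin. It starts between 0 and 0.003, slides straight down against a steady resistance of about 3 N, stays where it is left, and meets a springy stop when home (a gasket that gives about 1 mm per 2.5 N and comes back). A push anywhere near its middle will do.
- pot_tin: The small pot (smallest; lid 50 mm across, tin 46 mm across): round steel paint container with a plain pale paper label and a black sealing band round its neck, which shows as a dark stripe under the lid while the lid is proud, standing loose on the bench, about 0.13 to 0.24 kg. 50 mm high when shut. Origin: centre of its underside, z up.
- pot_top (a point): Centre of the top face of the small pot's flat white lid; moves with the lid. 50 mm above the bench when the lid is home, up to 64 mm before.
- pot_lid (a joint): How far this lid has been pushed down, in m: 0 = 14 mm proud, 0.014 = fully home against the bead round the tin. It starts between 0 and 0.003, slides straight down against a steady resistance of about 3 N, stays where it is left, and meets a springy stop when home (a gasket that gives about 1 mm per 2.5 N and comes back). A push anywhere near its middle will do.
- shut_tin: Bystander: medium steel tin, lid 86 mm across, 92 mm high, like the others but with its white lid already home (no dark stripe showing). Loose. Origin: centre of its underside.
- tape: Bystander: flat roll of brown tape, 96 mm across, 24 mm high, lying loose. Origin: centre of its underside.
- brush: Bystander: paint brush 200 mm long, lying loose, under 30 mm high. Origin near its middle; x runs along it.
Mind the look-alikes: they are no part of the job. Leave any orange or purple look-alike of the squat_tin alone.

How it is judged (in metres and radians):
On the way, in this order (a step that is already met when the one before it is completed fails the run):
1. the wide squat tin's lid is home (value of joint squat_lid above 0.011 m), for 0.1 s.
2. the tall narrow tin's lid is home (value of joint tall_lid above 0.011 m), for 0.1 s.
3. the small pot's lid is home (value of joint pot_lid above 0.011 m), for 0.1 s.
At the end, for the whole second after the job is handed in: All three lids are pushed at least 11 of their 14 mm down; the three containers stand upright (within 0.06 rad) and at rest within 25 mm of where they started; the shut tin stands upright, and it, the tape and the brush are at rest within 20 mm of where they were (value of joint each of squat_lid, tall_lid, pot_lid above 0.011 m and distance of each of squat_tin, tall_tin, pot_tin from where it was at the start of the episode below 0.025 m and distance of each of shut_tin, tape, brush from where it was at the start of the episode below 0.02 m and angle between each of squat_tin, tall_tin, pot_tin, shut_tin's own z axis and vertical below 0.06 rad and linear speed of each of squat_tin, tall_tin, pot_tin, shut_tin, tape, brush below 0.02 m/s); the robot touches nothing.
It fails at once if a lid is pushed down (past 6 mm) before the lid ahead of it in the order is home ((value of joint tall_lid above 0.006 m and not (value of joint squat_lid above 0.011 m)) or (value of joint pot_lid above 0.006 m and not (value of joint tall_lid above 0.011 m)) or (value of joint pot_lid above 0.006 m and not (value of joint squat_lid above 0.011 m))).
It fails at once if a container is struck or pushed with more than 30 N (contact force between any of the fingers, the arm and squat_tin above 30 N or contact force between any of the fingers, the arm and tall_tin above 30 N or contact force between any of the fingers, the arm and pot_tin above 30 N).
It fails at once if a container is lifted more than 8 mm or tipped more than 0.2 rad (height (world z) of any of squat_tin, tall_tin, pot_tin, shut_tin above 0.008 m or angle between any of squat_tin, tall_tin, pot_tin, shut_tin's own z axis and vertical above 0.2 rad).
It fails at once if a container is shoved more than 25 mm (distance of any of squat_tin, tall_tin, pot_tin from where it was at the start of the episode above 0.025 m).
It fails at once if the shut tin, the tape or the brush is moved more than 20 mm (distance of any of shut_tin, tape, brush from where it was at the start of the episode above 0.02 m).
It also fails if it takes over 61 s, if anything falls off the work surface, if the arm or the gripper's body presses on something with over 40 N, if the wrist force passes 120 N, or if a joint passes its speed limit or range.

## Working session

There is one attempt and no reset: what is moved stays moved. The work goes in short steps, each a Python script; the robot and the scene stay as the last script left them, time stands still between calls to the robot, and variables do not carry over. Pictures are saved under pics/ and viewed, and the job is handed in when it is done.

```bash
mkdir -p pics; ls
python3 - <<'E'
from plant import robot
import cv2
for n in("scene","top"):
    f=robot.grab_frame(n); cv2.imwrite(f"pics/{n}0.png",f); print(n,robot.get_calibration(n))
s=robot.observe(); print(s)
E
```

```text
pics
scene {'vertical_fov': 51.14636992118662, 'cx': 311.34585422517415, 'cy': 245.06447257037348, 'rvec': array([ 0.66169715,  2.43481091, -1.38053972]), 'tvec': array([ 0.36553936, -0.04431552,  1.56251334])}
top {'vertical_fov': 57.363732110052894, 'cx': 321.9803554210251, 'cy': 235.3294256285832, 'rvec': array([ 2.20510987, -2.14435681,  0.12615679]), 'tvec': array([0.01163508, 0.48192998, 0.92742334])}
{'time': 0.1, 'q': array([-8.26033096e+01,  5.99344451e+00,  5.53061091e+00,  8.96057750e+01,
        1.14246229e-03,  7.75260911e+01]), 'qvel': array([-0.02774876, -0.0858497 ,  0.10947116,  0.07206166, -0.01997454,
        0.08082761]), 'joint_torque': array([ 7.63451069e-03, -5.58201635e+01,  5.04725039e+01,  1.28066094e-02,
       -1.37682118e-04, -8.71718100e-06]), 'tool_pos': array([ 0.20391588, -0.56404662,  0.30320927]), 'tcp_rot': array([-1.79933258e+02, -1.59345963e-02,  1.98705894e+01]), 'ft_force': array([0.77260833, 0.50578272, 0.65721691]), 'torque': array([-0.02236528,  0.05086744,  0.01257509]), 'gripper_width': 0.08554166428624911}
```

View pics/scene0.png

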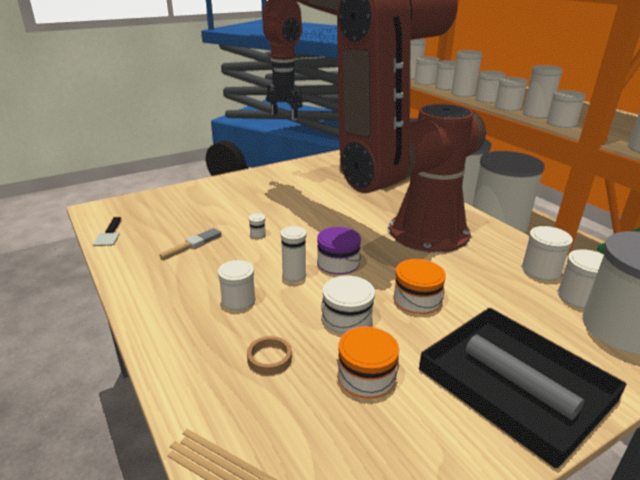

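View pics/top0.png

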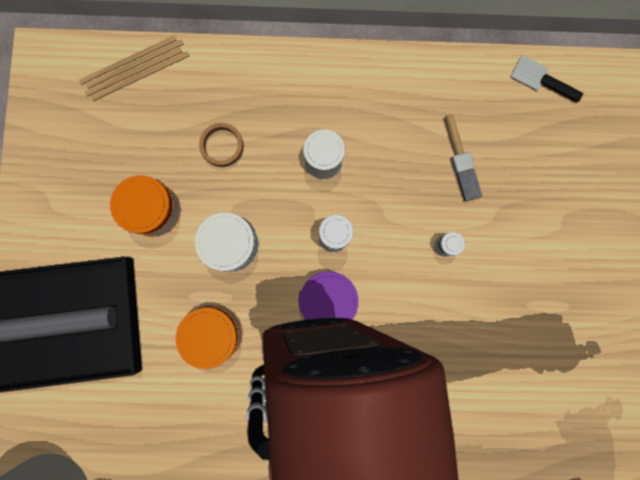

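Top-view candidates:
- **Squat tin:** white (225,242). Its look-alikes are orange (141,204), orange (207,338) and purple (328,300).
- **Other white lids:** tall tin (336,233), pot (452,244) and the shut tin (323,152), which shows no stripe.

I choose white (225,242), (336,233) and (452,244). Next I'll measure these and check close crops.

```bash
cat > h.py <<'E'
import numpy as np, cv2
def cam(c):
    f=240/np.tan(np.radians(c["vertical_fov"]/2)); R,_=cv2.Rodrigues(c["rvec"]); return f,R,np.array(c["tvec"]).ravel(),c["cx"],c["cy"]
def ray(c,u,z):
    f,R,t,cx,cy=cam(c); d=R.T@np.array([(u[0]-cx)/f,(u[1]-cy)/f,1]); o=-R.T@t
    return o+d*(z-o[2])/d[2]
def proj(c,p):
    f,R,t,cx,cy=cam(c); q=R@np.asarray(p)+t; return np.array([f*q[0]/q[2]+cx,f*q[1]/q[2]+cy])
def white(img,th=185):
    hsv=cv2.cvtColor(img,cv2.COLOR_BGR2HSV)
    return cv2.inRange(hsv,(0,0,th),(180,40,255))
E
python3 - <<'E'
from plant import robot
from h import *
T=cv2.imread("pics/top0.png"); S=cv2.imread("pics/scene0.png")
ct,cs=robot.get_calibration("top"),robot.get_calibration("scene")
m=white(T); cs_,_=cv2.findContours(m,cv2.RETR_EXTERNAL,cv2.CHAIN_APPROX_NONE)
names={"squat":((225,242),.0825),"tall":((336,233),.1325),"pot":((452,244),.0625),"shut":((323,152),.092)}
for n,(p,z) in names.items():
    c=max((c for c in cs_ if cv2.pointPolygonTest(c,p,True)>-15),key=cv2.contourArea)
    (e,ax,a)=cv2.fitEllipse(cv2.convexHull(c)); P=ray(ct,e,z)
    f,R,t,_,_=cam(ct); d=(R@P+t)[2]
    print(n,np.round(e,1),np.round(np.array(ax)*d/f*1000,1),P.round(4),"scene px",proj(cs,P).round(1))
for n,p in {"or1":(141,204),"or2":(207,338),"pur":(328,300)}.items(): print(n,ray(ct,p,.08).round(3))
a=cv2.resize(T[190:290,180:380],None,fx=4,fy=4); b=cv2.resize(S[190:340,200:400],None,fx=4,fy=4)
cv2.imwrite("pics/cropT.png",a); cv2.imwrite("pics/cropS.png",b)
E
```

```text
squat [223.5 241.1] [115.7 118.6] [0.458  0.2252 0.0825] scene px [348.8 289.5]
tall [335.9 231. ] [62.5 63.6] [ 4.795e-01 -2.000e-04  1.325e-01] scene px [293.1 231.4]
pot [453.1 243.1] [45.3 47.4] [ 0.4691 -0.2488  0.0625] scene px [256.6 215.9]
shut [323.8 149. ] [80.2 83.5] [0.6531 0.027  0.092 ] scene px [235.6 268.4]
or1 [0.529 0.398 0.08 ]
or2 [0.264 0.249 0.08 ]
pur [0.345 0.01  0.08 ]
```

View pics/cropS.png

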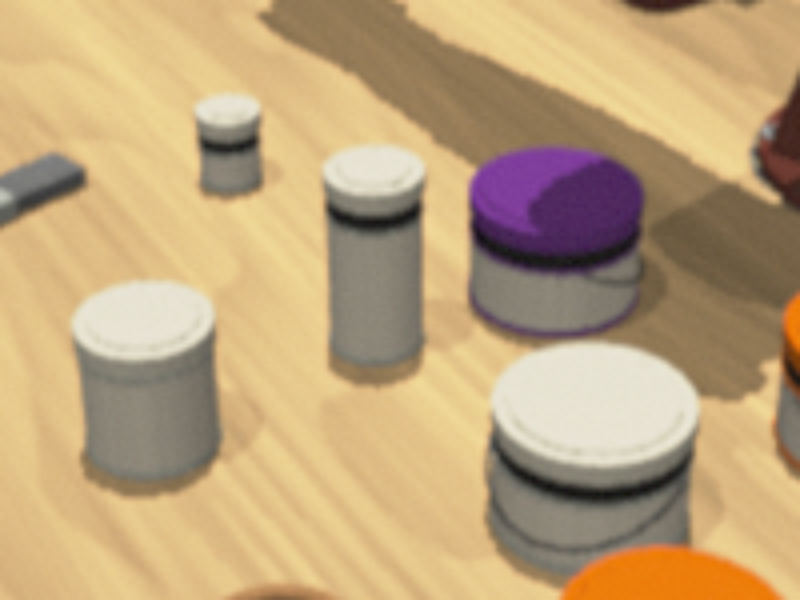

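The crop shows squat (348,291), tall (293,233) and pot (257,217) in scene pixels, each with a dark stripe under a white lid. They lie within 2 px of the projected top-view positions. The shut tin at (236,268) has no stripe. Now I'll close the fingers and move above the squat lid.

Run:
```python
from plant import robot
from h import *
robot.set_gripper(0.0)
print(robot.tip_reach, robot.observe()["gripper_width"], robot.observe()["time"])
P=[0.458,0.2252,0.30]
for yaw in (0,20,45,90,110,-90):
    q=robot.ik(P,[180,0,yaw]); print(yaw,None if q is None else np.round(q,0))
    
yaw=90
robot.move_pose(P,[180,0,yaw])
robot.line_to([P[0],P[1],0.195],vel=0.15); robot.pause(.3)
s=robot.observe(); print(s["tool_pos"],s["tcp_rot"],s["ft_force"],s["time"])
cv2.imwrite("pics/s1.png",robot.grab_frame("scene"))
cv2.imwrite("pics/t1.png",robot.grab_frame("top"))
S=cv2.imread("pics/s1.png"); cv2.imwrite("pics/s1c.png",cv2.resize(S[180:340,250:450],None,fx=3.5,fy=3.5))
```

```text
0.0726 -2.5309699753940126e-05 0.8667
0 [  11.  -10.  -10.   90.    0. -169.]
20 [ 11. -10. -10.  90.   0. 171.]
45 [ 11. -10. -10.  90.   0. 146.]
90 [ 11. -10. -10.  90.   0. 101.]
110 [ 11. -10. -10.  90.   0.  81.]
-90 [ 11. -10. -10.  90.   0. -79.]
[0.45832433 0.22528065 0.19564885] [ 1.79941094e+02 -9.76425514e-03  9.00026606e+01] [-0.61836433  0.46318025 -0.19726017] 4.9333
```

View pics/s1c.png

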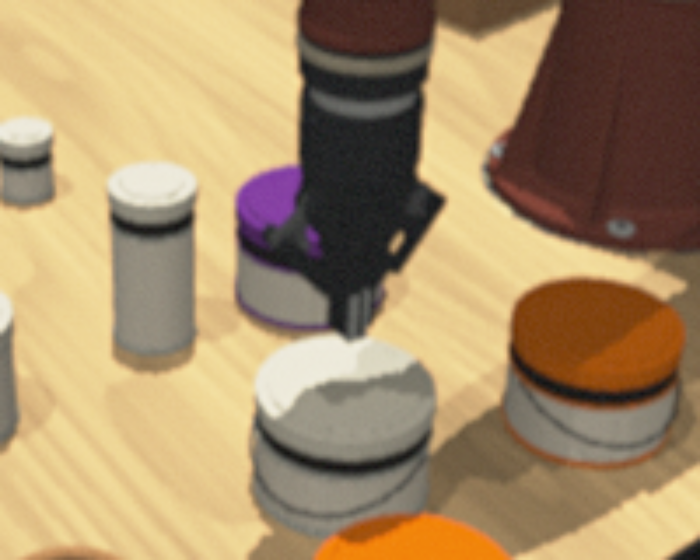

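The closed tips hang over the squat lid (crop (355,335), lid centre (345,390)), clear of the neighbours. Pressing.

```bash
cat >> h.py <<'E'
def press(robot,x,y,home,guard=11):
    tr=robot.tip_reach; log=[]
    robot.line_to([x,y,home+0.022+tr],vel=0.08); robot.pause(.25)
    b=robot.observe()["ft_force"]
    z=robot.observe()["tool_pos"][2]-tr
    hit=robot.line_to([x,y,home-0.003+tr],vel=0.02,guard=guard)
    s=robot.observe(); print("hit",hit,"tip z",(s["tool_pos"][2]-tr).round(4),"dF",(s["ft_force"]-b).round(1))
    robot.pause(.25)
    s=robot.observe(); print("held: tip z",(s["tool_pos"][2]-tr).round(4),"dF",(s["ft_force"]-b).round(1),"t",s["time"])
    return hit
E
python3 - <<'E'
from plant import robot
from h import *
press(robot,.458,.2252,.070)
robot.line_to([.458,.2252,.20],vel=.12)
robot.line_to([.458,.2252,.30],vel=.25)
S=robot.grab_frame("scene"); cv2.imwrite("pics/s2c.png",cv2.resize(S[180:340,250:450],None,fx=3.5,fy=3.5))
print(robot.observe()["time"])
E
```

```text
hit False tip z 0.0674 dF [-1.7 -0.3  8.1]
held: tip z 0.0674 dF [-0.7 -0.7  7.7] t 7.4667
8.7167
```

View pics/s2c.png

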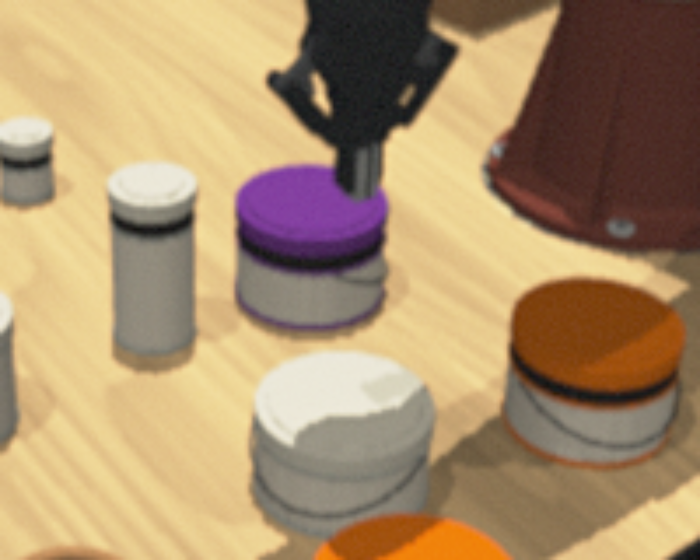

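The squat lid is home: its stripe is gone at crop (342,445), and the press reached the springy stop at about 8 N. On to the tall tin.

Run:
```python
from plant import robot
from h import *
x,y=.4795,-.0002
robot.move_pose([x,y,.30],[180,0,90])
press(robot,x,y,.120)
robot.line_to([x,y,.30],vel=.12)
S=robot.grab_frame("scene"); cv2.imwrite("pics/s3c.png",cv2.resize(S[180:340,200:400],None,fx=3.5,fy=3.5))
print(robot.observe()["time"])
```

```text
hit False tip z 0.1175 dF [-0.7  0.9  5.5]
held: tip z 0.1175 dF [-0.4  1.2  5.9] t 12.7417
13.8583
```

View pics/s3c.png

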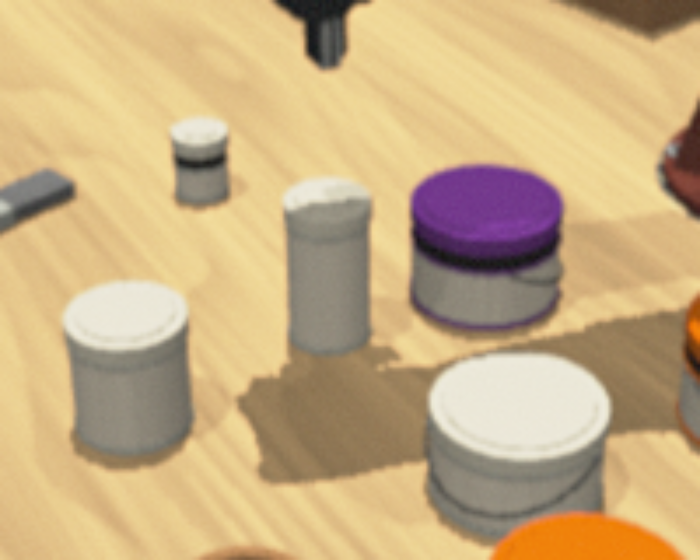

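The tall lid is home: no stripe at crop (328,235), tin upright, squat still shut. The pot at (200,160) still shows its stripe, so it is next.

Run:
```python
from plant import robot
from h import *
x,y=.4691,-.2488
robot.move_pose([x,y,.30],[180,0,90])
robot.line_to([x,y,.19],vel=.12)
press(robot,x,y,.050)
robot.line_to([x,y,.20],vel=.1)
robot.line_to([x,y,.30],vel=.2)
robot.goto_joints([-82.603,5.964,5.575,89.605,0,77.527])
S=robot.grab_frame("scene"); cv2.imwrite("pics/s4c.png",cv2.resize(S[180:340,200:400],None,fx=3.5,fy=3.5))
T=robot.grab_frame("top"); cv2.imwrite("pics/t4.png",T)
print(robot.observe()["time"])
ct=robot.get_calibration("top"); T0=cv2.imread("pics/top0.png")
for nm,I,dz in(("before",T0,.0125),("after",T,0)):
    cc,_=cv2.findContours(white(I),cv2.RETR_EXTERNAL,cv2.CHAIN_APPROX_NONE)
    for n,(p,z) in {"squat":((225,242),.07+dz),"tall":((336,233),.12+dz),"pot":((452,244),.05+dz),"shut":((323,152),.092)}.items():
        c=max((c for c in cc if cv2.pointPolygonTest(c,p,True)>-15),key=cv2.contourArea)
        print(nm,n,ray(ct,cv2.fitEllipse(cv2.convexHull(c))[0],z).round(4))
```

```text
hit False tip z 0.0475 dF [-1.1  0.7  5.9]
held: tip z 0.0474 dF [-1.5  1.6  5.2] t 18.525
21.75
before squat [0.458  0.2252 0.0825]
before tall [ 4.795e-01 -2.000e-04  1.325e-01]
before pot [ 0.4691 -0.2488  0.0625]
before shut [0.6531 0.027  0.092 ]
after squat [0.4577 0.225  0.07  ]
after tall [ 4.793e-01 -1.000e-04  1.200e-01]
after pot [ 0.469  -0.2491  0.05  ]
after shut [0.6531 0.027  0.092 ]
```

View pics/s4c.png

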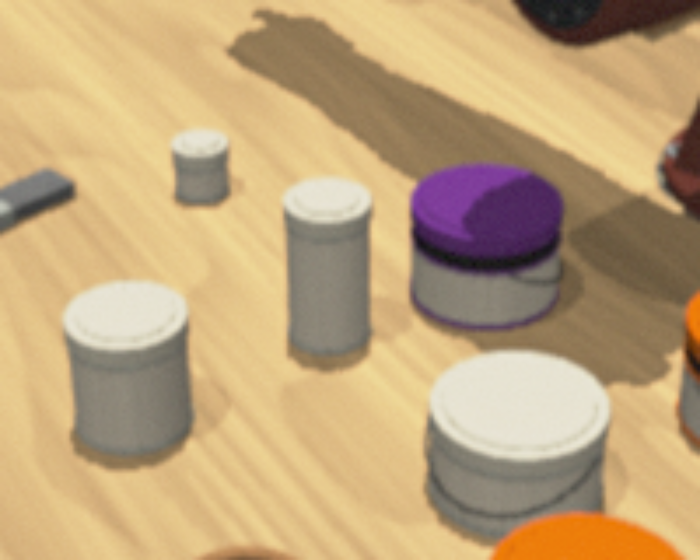

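View pics/t4.png

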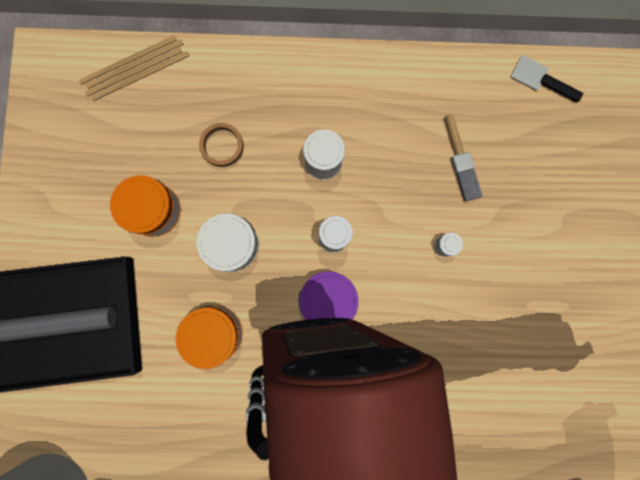

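All three stripes are gone: crop pot (200,165), tall (328,235) and squat (515,450). In the top view the tape (221,145), brush (463,160) and shut tin (323,152) have not moved. The arm is clear, so I'm handing in.

```bash
python3 -c "
from plant import robot
print(robot.job_done())"
```

```text
the job is handed in; nothing more can be done
None
```

I pressed the three lids home in order (squat tin, tall tin, small pot) with closed fingertips and handed the job in at about 22 s. The system gives no verdict.

- **Lids:** each press ended with the tip about 2.5 mm below the nominal home height. The forces were about 8, 6 and 6 N, so the springy stop was reached each time. The dark stripe under every lid is gone in the last picture.
- **Positions:** in the top view, all three containers are within 0.5 mm of where they started, and they look upright. The shut tin measured no shift. The tape and the brush I compared only by eye, and they look unmoved.
- **Look-alikes:** I left the orange and purple tins alone.
- **Arm:** it is back at its start pose, clear of everything.

The 11 N force guard never tripped; each press simply ran to its set depth. No check failed or disagreed.

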